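Fetch the forming ring from behind the bottles for plating

ROBOT

A 6-joint arm with a two-finger parallel gripper is mounted at the origin on a cart in front of the work surface, level with it; the furniture and walls round the work are solid. World frame = base frame: x ahead of the robot, y to its left, z up, the work surface at z = 0. Lengths are in mm, angles in rad, forces in N, time in s.
With the tool pointing down it reaches from about 275 to 725 mm from the base axis. Payload 5.6 kg.
Tool frame: the origin (TCP) lies midway between the tips of the shut fingers; the grasp point (between the pads) lies 19 mm behind it; z points along the fingers, y is the line along which they close (so a half turn about z gives the same grasp; the last joint's range is limited). The gripper opens to 85 mm and grips with 20 to 120 N. Pads are 22 mm wide; open, the fingers measure 114 mm over their backs; the gripper's body (76 mm by 85 mm) begins 54 mm behind the grasp point. The pads swing forward as they close: fully open they stand 13 mm farther back than shut.
Start: joints at [1.624, 0.255, 0.108, 0, -1.424, -0.285], TCP at [126.324, 535.29, 231.283] pointing down, gripper open.
Joint ranges: [-2.95, 2.95], [-1.21, 1.97], [-1.09, 1.5], [-2.87, 1.71], [-2.94, -0.07], [-3.05, 3.05]. Speed limits (rad/s): [2.57, 2.57, 3.14, 3.14, 3.14, 3.14].

INTERFACE

Orientations are given as a unit quaternion [x, y, z, w].
In Python, from bench import manip gives the robot as it stands. The module is installed in compiled form; this text tells all that it offers.
- The arm moves only by the tool apply_moves, never from a script. Its argument "series" is a list of rows, each a list of 2 entries, a list of its own where there are three numbers: the shift along the tool's x, y, z in mm, then the turn about the tool's z in degrees. A call has 1 to 5 rows; each row is the pose to reach, as a shift and turn from the pose commanded when the call began, along the tool's axes at that moment; what a row does not reach only later rows make up. A row lasts 1/8 s, in which the tool goes at most 62.5 mm and 10.7 degrees, less where a joint would pass 70% of its speed; a pose out of reach is approached as far as the arm can. A call with a gripper value outside its range is refused whole. "gripper" is the gripper's target within -1 to 1 (fully open at 1, half-way at 0, shut at -1), set as the call begins (left out, the last holds). The fingers move at their own pace and stop on an object; the grip force is fixed at half the most. Time passes only in rows, so rows that repeat a pose let the fingers close. It gives the time, the measured TCP pose, the force, the opening and the grip force at its end, in the units of the state.
- manip.sense(): the state, without advancing time (a new reading comes with each control period).
- manip.camera(name): name is "scene" or "top" or "wrist"; returns a dict with "pixels" (480x640x3 uint8, blue, green, red), "fx", "fy", "cx", "cy" (pixels), "extrinsics" (4x4, takes a point from camera to world coordinates). Camera axes: x right, y down, z forward; pixel columns grow to the right and rows downward; lengths in mm; the calibration is good to about 2 mm. A picture is of the moment at which its call begins. There is no depth.
- manip.finish_job(): hands the job in; it is judged then, once.
Trained networks look in a picture, given as the dict that the camera call returned (one of the last four; its "shot" number tells which), for a name from the list of things; names that differ only in an ending like _2 or _b are one class to them, and where a whole thing is asked for, a point or a joint stands for the part that bears it (a point fixed in the world has none). Each returns a list of dicts, best first, with "confidence" (0 to 1); they miss things now and then, are a little off and sometimes report something else, mostly with a low value. They report only what shows in the picture. A call takes as long as a camera call.
- manip.cut_out(thing, picture): "region" (480x640 bool, what is visible of it) and "centre" ([column, row] in pixels, amid what is visible of it).
The state is a dict: "t": time; "joints": joint angles; "qvel": joint speeds; "joint_efforts": joint torques, N m; "position": TCP position; "ee_rot": TCP orientation; "wrist_force": force on the tool from outside, world axes, zero at the start; "ft_torque": the same for the moment, N m; "width": finger opening in mm; "grip_force": force on a finger pad.
Only numpy, scipy, OpenCV 4.12 (cv2) and the standard library are available. Lean on these libraries where they do the work, as an engineer would, in place of code of your own. Each camera call takes 0.05 s, during which the arm holds its last target. There are 200 camera calls.

TASK

The forming ring for this plate sits in the bottle rack, hemmed in by the pepper mill and the two squeeze bottles. Clear the mill and both bottles out of the rack and stand them upright on the shallow steel tray; then set the ring flat in the middle of the white plate, and only after that put the mill and the bottles back, each upright on the floor of the very well it came from. Set things down rather than drop them, tip nothing over, leave the other things on the worktop where they are, and let go of everything at the end.

Things in the scene. Friction and masses are not known exactly. Their poses are not given: they have to be found in the camera images.
- bottle_rack: Fixed steel bottle rack, 208 mm along x, 163 along y, 46 high (edges 49). Origin: centre of its underside; z up. Top plate's upper face at z 46 mm. Three round wells go through it (what stands in them stands on a floor sheet at z 5 mm): two bottle wells, 59 mm diameter, at x +58 and -58, both y +38; a mill well, 73 mm diameter, at x 0, y -34. The ring's seat is at x 0, y +38.
- ring_seat (a point): Centre of the ring's seat on the rack: on the upper face of the top plate, 46 mm above the worktop, midway between the two bottle wells. A round boss, 30 mm in diameter and 8 mm high, stands here and locates the ring.
- steel_tray: Fixed shallow steel tray, empty at the start, 216 mm along its x, 150 mm along its y, rim 17 mm high, flat floor inside 206 x 140 mm, 2 mm above the worktop. Origin: centre of its underside; z up.
- plate: Fixed round white china plate, 170 mm in diameter, rim 18 mm high. Origin: centre of its underside on the worktop; the flat inside bottom lies 5 mm above it and is about 100 mm across, then rises to the rim.
- mill: Loose brown wooden pepper mill, 170 mm tall, 0.13 to 0.23 kg, stands upright in the large well. Origin: centre of its underside; z along its axis. Round: body up to 58 mm in diameter to z = 122 mm, head 49 mm in diameter from z = 123 to 159 mm, small knob above. The head does not turn.
- oil_bottle: Loose rigid squeeze bottle, light yellow with white cap, 178 mm tall, 0.22 to 0.42 kg, upright in either of the two bottle wells. Origin: centre of its underside; z along its axis. Round: body 45 mm in diameter to z = 118 mm, cap collar 38 mm from z = 120 to 136 mm, thin spout (15 mm) above.
- sauce_bottle: Loose rigid squeeze bottle, dark brown with white cap, 172 mm tall, 0.22 to 0.42 kg, upright in the other bottle well. Origin: centre of its underside; z along its axis. Round: body 44 mm in diameter to z = 114 mm, cap collar 38 mm from z = 116 to 131 mm, thin spout (15 mm) above.
- forming_ring: Loose steel forming ring (a short tube open at both ends), 51 mm outer diameter at the rolled lip round its top, 48 mm below it, 46 mm inside, 36 mm high, 50 g. At the start it stands on the rack's top plate round the boss of its seat, between the two bottles and beside the mill (two other rings on the worktop's front are not meant). Origin: centre of its lower end; z along its axis.
- shaker: Bystander: round steel shaker with a perforated cap, 69 mm in diameter, 96 mm high, at the back of the work area, the right-hand one of two alike; leave both. Origin: centre of its underside. Above and behind it an overhead shelf begins at world x = 0.66 m, 0.41 m up; a tap's spout hangs at x 0.69, y 0.15 m, 0.34 m up: keep the wrist clear of both.
- timer: Bystander: round red and white kitchen timer, 62 mm in diameter, 54 mm high, at the left front of the worktop; leave it. Origin: centre of its underside.

How it is judged (in metres and radians):
On the way, in this order (a step that is already met when the one before it is completed fails the run):
1. the mill and both bottles stand upright and released on the steel tray while the ring is still on its seat in the rack (x of mill in the frame of steel_tray between -0.105 and 0.105 m and y of mill in the frame of steel_tray between -0.072 and 0.072 m and z of each of mill, oil_bottle, sauce_bottle in the frame of steel_tray below 0.01 m and angle between each of mill, oil_bottle, sauce_bottle's own z axis and vertical below 0.12 rad and contact force between each of mill, oil_bottle, sauce_bottle and the fingers below 0.1 N and x of oil_bottle in the frame of steel_tray between -0.105 and 0.105 m and y of oil_bottle in the frame of steel_tray between -0.072 and 0.072 m and x of sauce_bottle in the frame of steel_tray between -0.105 and 0.105 m and y of sauce_bottle in the frame of steel_tray between -0.072 and 0.072 m and distance between forming_ring and ring_seat below 0.02 m), for 0.2 s.
2. the forming ring stands flat and released in the middle of the plate while the mill and both bottles are still on the tray (horizontal distance between forming_ring and plate below 0.015 m and z of forming_ring in the frame of plate below 0.01 m and angle between forming_ring's own z axis and vertical below 0.1 rad and contact force between each of forming_ring, mill, oil_bottle, sauce_bottle and the fingers below 0.1 N and linear speed of forming_ring below 0.03 m/s and x of mill in the frame of steel_tray between -0.105 and 0.105 m and y of mill in the frame of steel_tray between -0.072 and 0.072 m and z of each of mill, oil_bottle, sauce_bottle in the frame of steel_tray below 0.01 m and angle between each of mill, oil_bottle, sauce_bottle's own z axis and vertical below 0.12 rad and x of oil_bottle in the frame of steel_tray between -0.105 and 0.105 m and y of oil_bottle in the frame of steel_tray between -0.072 and 0.072 m and x of sauce_bottle in the frame of steel_tray between -0.105 and 0.105 m and y of sauce_bottle in the frame of steel_tray between -0.072 and 0.072 m), for 0.2 s.
At the end, for the whole second after the job is handed in: The forming ring stands flat on the plate, its axis within 15 mm of the plate's centre; the mill and both bottles stand upright, each on the floor of the well it came from (within 15 mm of where it stood at the start); all are released and at rest (horizontal distance between forming_ring and plate below 0.015 m and z of forming_ring in the frame of plate below 0.01 m and angle between each of forming_ring, mill, oil_bottle, sauce_bottle's own z axis and vertical below 0.1 rad and contact force between forming_ring and the fingers below 0.1 N and linear speed of each of forming_ring, mill, oil_bottle, sauce_bottle below 0.03 m/s and distance of each of mill, oil_bottle, sauce_bottle from where it was at the start of the episode below 0.015 m); the robot touches nothing.
It fails at once if the mill, a bottle or the forming ring is tipped over (angle between any of mill, oil_bottle, sauce_bottle, forming_ring's own z axis and vertical above 0.8 rad).
It fails at once if the mill, a bottle or the forming ring is dropped (falls free faster than 0.8 m/s, about 3 cm) ((contact force between mill and the fingers below 0.01 N and linear speed of mill above 0.8 m/s) or (contact force between oil_bottle and the fingers below 0.01 N and linear speed of oil_bottle above 0.8 m/s) or (contact force between sauce_bottle and the fingers below 0.01 N and linear speed of sauce_bottle above 0.8 m/s) or (contact force between forming_ring and the fingers below 0.01 N and linear speed of forming_ring above 0.8 m/s)).
It fails at once if the timer or the steel shaker is pushed more than 25 mm (distance of any of timer, shaker from where it was at the start of the episode above 0.025 m).
It also fails if it takes over 144 s, if anything falls off the work surface, if the arm or the gripper's body presses on something with over 40 N, if the wrist force passes 120 N, or if a joint passes its speed limit or range.

## Working session

There is one attempt and no reset: what is moved stays moved. The work goes in short steps, Python scripts to look and compute and a tool call to move; the robot and the scene stay as the last step left them, time stands still between calls to the robot, and variables do not carry over. Pictures are saved under pics/ and viewed, at most 14 in all, crops included, and the job is handed in when it is done.

Besides the shell and the picture viewer there is one more tool, called after "Request:" as name(argument=value, ...), one argument or row to a line, values as JSON. apply_moves: Moves the arm, as the interface text tells. Its arguments: {"type":"object","properties":{"series":{"type":"array","items":{"type":"array"}},"gripper":{"type":"number"}},"required":["series"]}

```bash
mkdir -p pics
cat > h.py <<'E'
import numpy as np, cv2
from bench import manip
def proj(c,P):
    T=np.linalg.inv(c["extrinsics"]);p=T[:3,:3]@np.array(P,float)+T[:3,3]
    return np.array([c["fx"]*p[0]/p[2]+c["cx"],c["fy"]*p[1]/p[2]+c["cy"]])
def ray(c,uv,z):
    E=np.array(c["extrinsics"]);d=E[:3,:3]@np.array([(uv[0]-c["cx"])/c["fx"],(uv[1]-c["cy"])/c["fy"],1])
    o=E[:3,3];return o+d*(z-o[2])/d[2]
E
python3 - <<'E'
from h import *
s=manip.sense();print({k:np.round(v,3).tolist() for k,v in s.items()})
for n in("top","scene"):
    c=manip.camera(n);cv2.imwrite(f"pics/{n}0.png",c["pixels"]);print(n,c["fx"],np.round(c["extrinsics"],3).tolist())
    for t in "bottle_rack steel_tray plate mill oil_bottle sauce_bottle forming_ring shaker timer".split():
        for r in manip.cut_out(t,c)[:3]:
            ys,xs=np.where(r["region"]);print(t,round(r["confidence"],2),np.round(r["centre"]),xs.min(),xs.max(),ys.min(),ys.max(),np.round(ray(c,r["centre"],0)[:2]))
E
```

```text
{'t': 0.0, 'joints': [1.624, 0.256, 0.107, -0.0, -1.424, -0.285], 'qvel': [0.001, 0.002, 0.001, -0.002, -0.0, -0.001], 'joint_efforts': [0.001, -38.663, 23.794, 5.365, -0.006, -0.0], 'position': [126.164, 534.82, 230.376], 'ee_rot': [0.993, -0.116, -0.0, 0.001], 'wrist_force': [-0.398, -0.331, -0.19], 'ft_torque': [-0.032, -0.021, 0.028], 'grip_force': 0.0, 'width': 85.549}
top 511.82079938263735 [[0.007, -0.995, 0.099, 433.71], [-1.0, -0.009, -0.021, -76.085], [0.022, -0.099, -0.995, 1149.582], [0.0, 0.0, 0.0, 1.0]]
bottle_rack 0.74 [362. 266.] 321 405 210 315 [ 503. -205.]
steel_tray 0.59 [266. 271.] 226 306 221 326 [490.  10.]
plate 0.66 [452. 276.] 415 487 237 312 [ 481. -410.]
mill 0.92 [379. 259.] 364 397 247 277 [ 518. -244.]
oil_bottle 0.87 [353. 231.] 338 362 218 245 [ 582. -186.]
sauce_bottle 0.83 [345. 285.] 333 356 275 296 [ 460. -169.]
forming_ring 0.56 [355. 250.] 342 359 247 262 [ 540. -190.]
shaker 0.75 [418. 184.] 399 436 168 204 [ 693. -335.]
timer 0.7 [161. 323.] 143 174 310 338 [373. 240.]
timer 0.49 [362. 265.] 321 405 211 314 [ 506. -207.]
scene 517.3358724611054 [[0.758, -0.365, 0.54, -213.601], [-0.652, -0.43, 0.624, -939.088], [0.004, -0.826, -0.564, 834.878], [0.0, 0.0, 0.0, 1.0]]
bottle_rack 0.67 [336. 280.] 291 393 247 311 [ 501. -191.]
bottle_rack 0.24 [204. 222.] 194 214 210 232 [384. 268.]
steel_tray 0.83 [278. 248.] 239 327 219 275 [473.  18.]
plate 0.84 [396. 321.] 357 431 297 348 [ 504. -393.]
mill 0.76 [353. 259.] 340 363 230 293 [ 597. -154.]
oil_bottle 0.81 [351. 227.] 343 361 206 235 [702. -36.]
oil_bottle 0.21 [278. 250.] 239 326 219 274 [469.  12.]
sauce_bottle 0.87 [316. 252.] 306 323 223 274 [541. -67.]
forming_ring 0.62 [332. 253.] 324 343 242 265 [573. -96.]
forming_ring 0.53 [338. 284.] 291 394 246 311 [ 494. -204.]
shaker 0.7 [422. 258.] 408 437 241 283 [ 742. -272.]
shaker 0.58 [354. 226.] 344 360 207 233 [711. -38.]
timer 0.95 [205. 222.] 194 214 210 233 [386. 266.]
```

Run:
```python
import cv2
a=cv2.imread("pics/top0.png");cv2.imwrite("pics/t1.png",cv2.resize(a[150:350,210:500],(800,552),interpolation=3))
a=cv2.imread("pics/scene0.png");cv2.imwrite("pics/s1.png",cv2.resize(a[180:360,220:460],(800,600),interpolation=3))
```

```text
(no output)
```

View pics/t1.png

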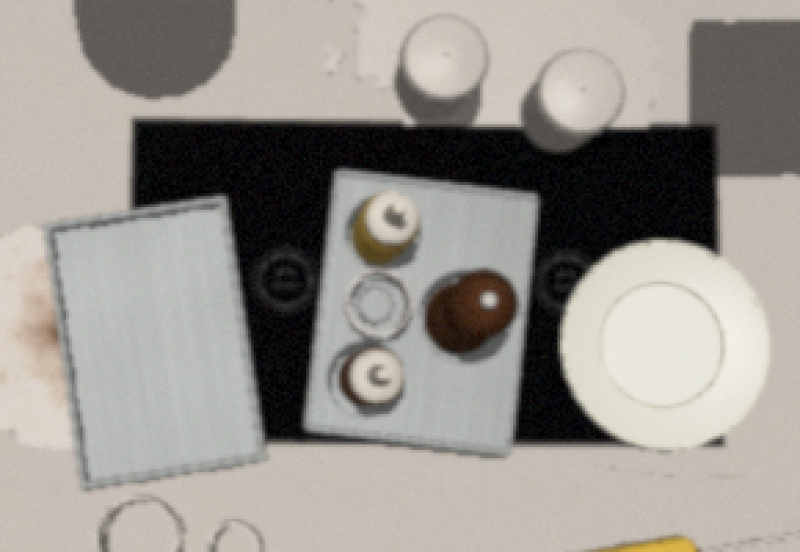

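View pics/s1.png

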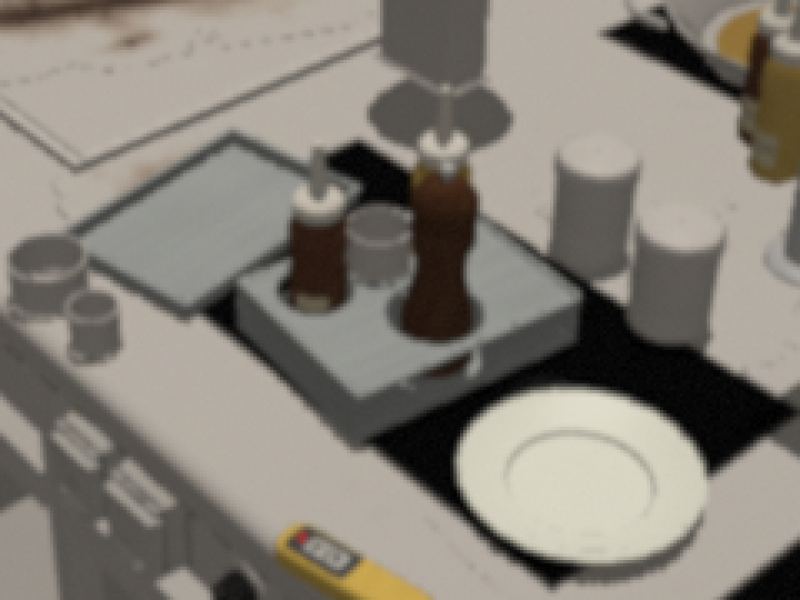

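The pictures show the rack with oil at the back (392,215), sauce at the front (375,375), the mill on the right (488,299) and the ring between the bottles (378,305). The tray is on the left and the plate on the right at (665,344). Next I fit the poses from the corners.

Run:
```python
from h import *
from scipy.optimize import least_squares
T=manip.camera("top");S=manip.camera("scene")
t=lambda u,v:(T,np.array([u/2.759+210-.3,v/2.76+150-.3]))
s=lambda u,v:(S,np.array([u/3.333+220-.3,v/3.333+180-.3]))
def fit(obs,x0):
    def f(p):
        c,q=np.cos(p[2]),np.sin(p[2]);r=[]
        for (cam,uv),P in obs: r+=list(proj(cam,[p[0]+c*P[0]-q*P[1],p[1]+q*P[0]+c*P[1],P[2]])-uv)
        return r
    o=least_squares(f,x0,loss="soft_l1");print(np.round(o.x,3),"yawdeg",round(np.degrees(o.x[2]),1),"res",np.round(o.fun,1));return o.x
a,b=104,81.5
R=fit([(t(337,170),(a,b,49)),(t(540,192),(a,-b,49)),(t(510,455),(-a,-b,49)),(t(305,430),(-a,b,49)),
 (s(238,285),(-a,b,49)),(s(360,398),(-a,-b,49)),(s(580,290),(a,-b,49))],[500,-200,-.1])
a,b=108,75
K=fit([(t(48,225),(a,b,17)),(t(228,197),(a,-b,17)),(t(267,458),(-a,-b,17)),(t(85,488),(-a,b,17)),(s(233,133),(a,b,17)),(s(190,315),(-a,-b,17)),(s(360,185),(a,-b,17))],[490,10,.1])
c,q=np.cos(R[2]),np.sin(R[2])
for n,x,y in(("oilwell",58,38),("saucewell",-58,38),("millwell",0,-34),("seat",0,38)):print(n,np.round([R[0]+c*x-q*y,R[1]+q*x+c*y],1))
for n,o in dict(ring=(t(378,305),82),oilcap=(t(393,217),141),saucecap=(t(374,376),136),millknob=(t(488,299),175),plate=(t(665,344),18),plate_in=(t(662,345),5)).items():
    print(n,np.round(ray(*o[0],o[1])[:2],1))
for n,o in dict(oil=(s(446,88),183),sauce=(s(319,150),177),plate=(s(581,478),14),ring=(s(380,227),82)).items():
    print("scene",n,np.round(ray(*o[0],o[1])[:2],1))
```

```text
[ 5.08417e+02 -2.03310e+02 -1.08000e-01] yawdeg -6.2 res [-0.7 -0.9 -0.1 -0.1  1.3  0.1 -0.   0.4 -1.5 -1.6 -0.4  0.   1.7  1.3]
[4.83701e+02 6.51800e+00 1.70000e-01] yawdeg 9.7 res [-1.2 -0.4  0.3 -0.9  1.6  0.9 -0.2  1.3 -0.1 -1.5 -0.3 -1.5  1.3  1.1]
oilwell [ 570.2 -171.8]
saucewell [ 454.9 -159.3]
millwell [ 504.7 -237.1]
seat [ 512.5 -165.5]
ring [ 509.8 -164.9]
oilcap [ 569.3 -170.7]
saucecap [ 454.9 -157.6]
millknob [ 508.  -233.6]
plate [ 484.9 -401.8]
plate_in [ 484.6 -403.1]
scene oil [ 571.4 -170. ]
scene sauce [ 451.2 -166.3]
scene plate [ 484.  -403.1]
scene ring [ 512.6 -165.8]
```

Request:
apply_moves(
  series=[
    [[0,0,0],-6.7],
    [[0,0,0],-13.3],
    [[0,0,0],-13.3],
  ],
)

```text
t: 1.48
position: [126.3, 535.3, 231.3]
ee_rot: [1.0, -0.0, -0.0, 0.0]
wrist_force: [-0.0, -0.2, 0.5]
width: 85.2
grip_force: 0.0
```

Request:
apply_moves(
  series=[
    [[25,54,0],0],
    [[51,109,0],0],
    [[77,163,0],0],
    [[102,217,0],0],
    [[128,272,0],0],
  ],
)

```text
t: 2.1
position: [254.8, 261.6, 231.5]
ee_rot: [1.0, -0.001, 0.0, -0.0]
wrist_force: [0.7, 0.1, 0.6]
width: 85.5
grip_force: 0.0
```

Request:
apply_moves(
  series=[
    [[25,54,0],0],
    [[51,109,0],0],
    [[77,163,0],0],
    [[102,217,0],0],
    [[128,272,0],0],
  ],
)

```text
t: 2.72
position: [383.1, -10.5, 231.8]
ee_rot: [1.0, -0.001, 0.001, -0.0]
wrist_force: [0.5, 1.4, 1.7]
width: 85.3
grip_force: 0.0
```

Request:
apply_moves(
  series=[
    [[24,50,0],0],
    [[49,100,0],0],
    [[73,150,0],0],
    [[73,150,0],0],
    [[73,150,0],0],
  ],
)

```text
t: 3.35
position: [455.4, -158.6, 231.1]
ee_rot: [1.0, -0.001, -0.0, -0.0]
wrist_force: [0.1, 0.1, 0.0]
width: 85.3
grip_force: 0.0
```

Run:
```python
from h import *
c=manip.camera("wrist");cv2.imwrite("pics/w1.png",c["pixels"]);print(np.round(manip.sense()["position"],1),c["fx"],np.round(c["extrinsics"],3).tolist())
for t in "mill oil_bottle sauce_bottle forming_ring".split():
    for r in manip.cut_out(t,c)[:1]:
        ys,xs=np.where(r["region"]);print(t,round(r["confidence"],2),np.round(r["centre"]),xs.min(),xs.max(),ys.min(),ys.max())
for n,p in dict(sauce=(455,-159,136),oil=(570,-171,141),mill=(505,-237,164),ring=(512,-165.5,82)).items():print(n,np.round(proj(c,p)))
```

```text
[ 455.3 -158.1  231.4] 420.4865478212956 [[-0.002, -0.947, -0.322, 538.252], [-1.0, 0.002, 0.0, -158.432], [0.001, 0.322, -0.947, 373.14], [0.0, 0.0, 0.0, 1.0]]
mill 0.73 [439. 137.] 369 504 95 196
oil_bottle 0.73 [334.  35.] 293 372 0 76
sauce_bottle 0.83 [315. 213.] 281 346 165 268
forming_ring 0.61 [324. 155.] 285 358 91 167
sauce [314. 236.]
oil [337.  21.]
mill [471. 159.]
ring [323. 130.]
```

View pics/w1.png

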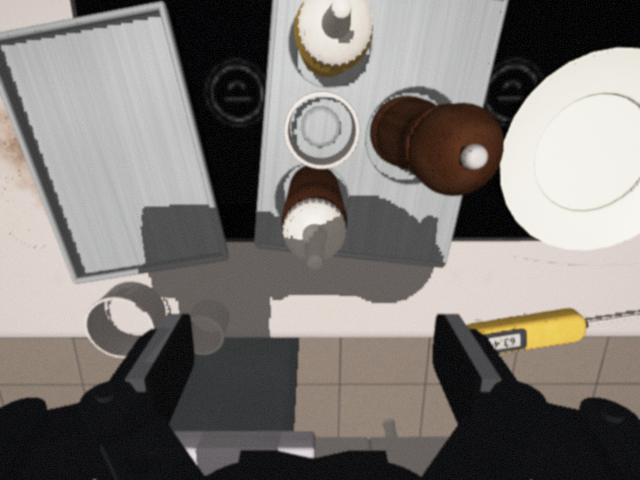

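The wrist view agrees with the estimates: sauce cap near (314,235), ring (322,130), mill knob (474,157), oil cap (335,25). I'll descend onto the sauce collar and close.

Request:
apply_moves(
  series=[
    [[0,0,35],0],
    [[0,0,70],0],
    [[0,0,95],0],
    [[0,0,108],0],
    [[0,0,113],0],
  ],
)

```text
t: 4.22
position: [455.6, -158.3, 118.3]
ee_rot: [1.0, 0.001, -0.0, 0.0]
wrist_force: [0.8, -0.3, 0.0]
width: 85.6
grip_force: 0.0
```

Request:
apply_moves(
  series=[
    [[0,0,0],0],
    [[0,0,0],0],
    [[0,0,0],0],
    [[0,0,0],0],
    [[0,0,0],0],
  ],
  gripper=-1,
)

```text
t: 4.85
position: [456.4, -159.0, 119.5]
ee_rot: [1.0, 0.0, 0.001, 0.0]
wrist_force: [-1.0, -0.9, 5.9]
width: 34.0
grip_force: 59.6
```

Run:
```python
from h import *
s=manip.sense();print(s["width"],s["grip_force"],s["position"],s["wrist_force"])
# from w1: refine others
c=dict(fx=420.49,fy=420.49,cx=320,cy=240);c["extrinsics"]=np.array([[-0.002,-0.947,-0.322,538.252],[-1,0.002,0,-158.432],[0.001,0.322,-0.947,373.14],[0,0,0,1]])
w=manip.camera("wrist");print(w["cx"],w["cy"],w["fy"])
for n,u,z in(("saucetip",(315,262),177),("mill",(474,157),173),("ring",(322,130),82),("oiltip",(341,8),183)):print(n,ray(c,u,z))
```

```text
33.99755342163985 59.57072824861598 [ 456.42565763 -159.01703169  119.48272698] [-0.99346285 -0.89832518  5.94117777]
312.7130958368997 231.83430343475828 420.4865478212956
saucetip [ 459.91045298 -155.90255268  177.        ]
mill [ 511.34617231 -231.06976923  173.        ]
ring [ 517.28253858 -159.92253958   82.        ]
oiltip [ 572.13323965 -167.06231697  183.        ]
```

Run:
```python
from h import *
c=manip.camera("wrist")["pixels"];cv2.imwrite("pics/w2.png",cv2.resize(c[100:400,150:490],(680,600)))
c=manip.camera("scene")["pixels"];cv2.imwrite("pics/s2.png",cv2.resize(c[180:300,270:390],(600,600),interpolation=3))
```

```text
(no output)
```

View pics/w2.png

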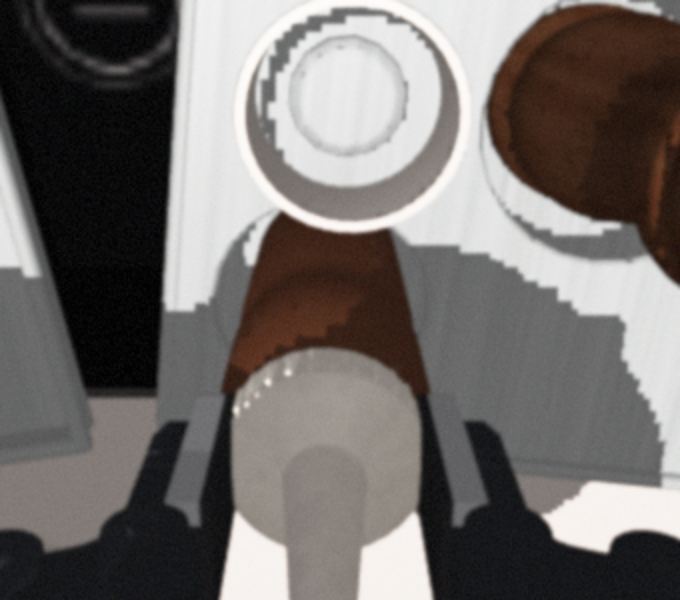

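View pics/s2.png

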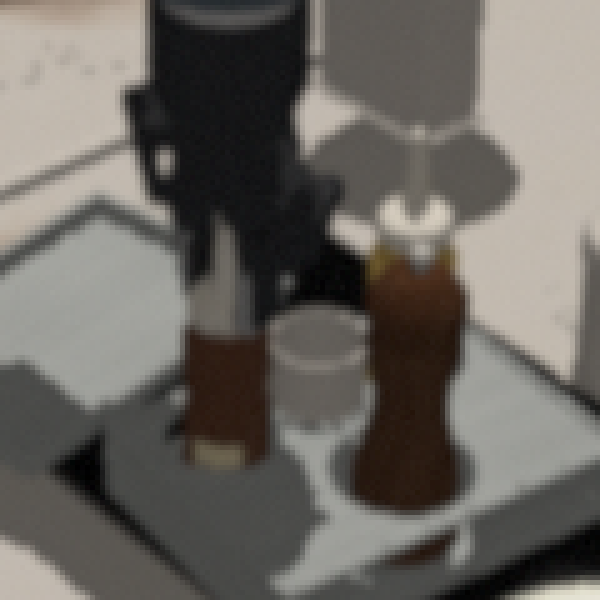

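The collar is gripped squarely and the bottle is upright. Lifting.

Request:
apply_moves(
  series=[
    [[0,0,-5],0],
    [[0,0,-18],0],
    [[0,0,-36],0],
    [[0,0,-54],0],
    [[0,0,-68],0],
  ],
)

```text
t: 5.62
position: [455.6, -158.5, 187.4]
ee_rot: [1.0, 0.0, 0.0, -0.0]
wrist_force: [0.5, -0.1, -1.8]
width: 33.4
grip_force: 59.5
```

Request:
apply_moves(
  series=[
    [[-3,-14,0],0],
    [[-11,-45,0],0],
    [[-20,-85,0],0],
    [[-30,-125,0],0],
    [[-36,-154,0],0],
  ],
)

```text
t: 6.25
position: [418.1, -2.8, 185.7]
ee_rot: [1.0, 0.001, -0.001, -0.0]
wrist_force: [0.8, -0.0, -1.3]
width: 33.7
grip_force: 59.7
```

Request:
apply_moves(
  series=[
    [[0,0,0],0],
    [[0,0,20],0],
    [[0,0,40],0],
    [[0,0,52],0],
    [[0,0,60],0],
  ],
)

```text
t: 6.88
position: [419.3, -4.9, 125.7]
ee_rot: [1.0, 0.0, -0.0, 0.0]
wrist_force: [-0.7, 0.4, -2.7]
width: 33.3
grip_force: 59.9
```

Run:
```python
from h import *
s=manip.sense();print(s["width"],s["grip_force"],s["position"],s["wrist_force"])
for n in("top","wrist"):
    c=manip.camera(n)["pixels"];cv2.imwrite(f"pics/{n}3.png",c)
a=cv2.imread("pics/top3.png")[200:340,200:400];b=cv2.imread("pics/wrist3.png")
cv2.imwrite("pics/m3.png",np.hstack([cv2.resize(a,(400,280),interpolation=3),cv2.resize(b,(373,280))]))
```

```text
33.30691948708827 59.87078121763261 [419.29772122  -4.85650463 125.69725379] [-0.73203641  0.38450312 -2.67240599]
```

View pics/m3.png

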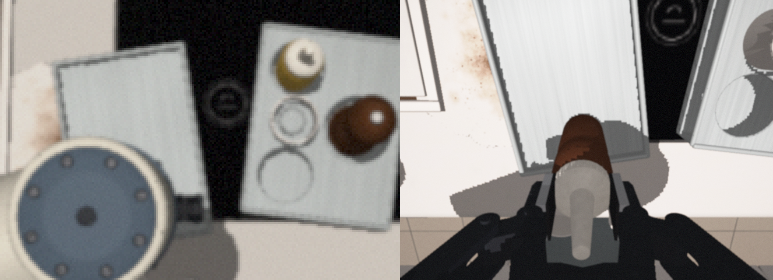

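Request:
apply_moves(
  series=[
    [[0,0,4],0],
    [[0,0,7],0],
    [[0,0,8],0],
    [[0,0,9],0],
    [[0,0,9],0],
  ],
)

```text
t: 7.6
position: [419.5, -4.6, 117.3]
ee_rot: [1.0, 0.0, 0.0, -0.0]
wrist_force: [-0.2, 0.4, -2.1]
width: 33.5
grip_force: 59.9
```

Request:
apply_moves(
  series=[
    [[0,0,1],0],
    [[0,0,1],0],
    [[0,0,2],0],
    [[0,0,2],0],
  ],
)

```text
t: 8.1
position: [420.6, -4.7, 116.5]
ee_rot: [1.0, 0.0, 0.001, 0.0]
wrist_force: [-1.2, 0.0, 6.1]
width: 33.5
grip_force: 61.1
```

Contact with the tray floor shows (+6 N), so I release and lift.

Request:
apply_moves(
  series=[
    [[0,0,0],0],
    [[0,0,0],0],
    [[0,0,0],0],
    [[0,0,0],0],
    [[0,0,0],0],
  ],
  gripper=1,
)

```text
t: 8.72
position: [419.5, -4.6, 115.3]
ee_rot: [1.0, 0.0, -0.0, 0.0]
wrist_force: [-0.1, -0.3, -0.5]
width: 85.2
grip_force: 0.0
```

Request:
apply_moves(
  series=[
    [[0,0,-10],0],
    [[0,0,-40],0],
    [[0,0,-75],0],
    [[0,0,-105],0],
    [[0,0,-120],0],
  ],
)

```text
t: 9.35
position: [420.2, -4.6, 237.9]
ee_rot: [1.0, 0.0, 0.002, -0.0]
wrist_force: [-0.2, -0.0, 0.0]
width: 85.1
grip_force: 0.0
```

Request:
apply_moves(
  series=[
    [[25,28,0],0],
    [[65,72,0],0],
    [[105,116,0],0],
    [[138,153,0],0],
    [[150,166,0],0],
  ],
)

```text
t: 9.98
position: [570.6, -172.8, 234.7]
ee_rot: [1.0, -0.001, -0.001, 0.0]
wrist_force: [0.3, 0.0, -0.2]
width: 85.4
grip_force: 0.0
```

Run:
```python
from h import *
c=manip.camera("wrist");print(np.round(manip.sense()["position"],1))
for t in "mill oil_bottle sauce_bottle forming_ring".split():
    for r in manip.cut_out(t,c)[:1]:
        ys,xs=np.where(r["region"]);print(t,round(r["confidence"],2),np.round(r["centre"]),xs.min(),xs.max(),ys.min(),ys.max())
for n,p in dict(oilcap=(570,-171,141),tip=(570,-171,183)).items():print(n,np.round(proj(c,p)))
a=c["pixels"][130:370,160:480];b=manip.camera("scene")["pixels"][180:300,240:400]
cv2.imwrite("pics/m4.png",np.hstack([cv2.resize(a,(400,300)),cv2.resize(b,(400,300),interpolation=3)]))
```

```text
[ 571.1 -173.4  234.5]
mill 0.55 [398. 297.] 349 446 233 369
oil_bottle 0.86 [310. 216.] 276 342 163 270
sauce_bottle 0.72 [117. 350.] 69 160 314 403
forming_ring 0.71 [298. 289.] 270 335 247 311
oilcap [310. 237.]
tip [310. 265.]
```

View pics/m4.png

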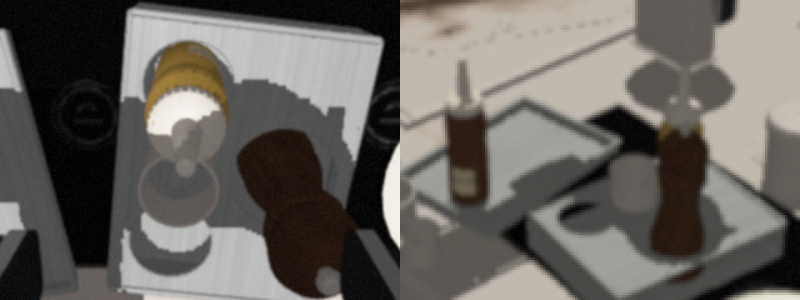

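Sauce is upright on the tray, and the oil cap and tip sit where predicted (310,237)/(308,264). Descending on the oil bottle.

Request:
apply_moves(
  series=[
    [[0,0,35],0],
    [[0,0,70],0],
    [[0,0,95],0],
    [[0,0,108],0],
    [[0,0,113],0],
  ],
)

```text
t: 10.9
position: [569.5, -170.2, 122.5]
ee_rot: [1.0, 0.001, 0.0, 0.0]
wrist_force: [0.4, 0.5, 0.1]
width: 85.5
grip_force: 0.0
```

Request:
apply_moves(
  series=[
    [[0,0,0],0],
    [[0,0,0],0],
    [[0,0,0],0],
    [[0,0,0],0],
    [[0,0,0],0],
  ],
  gripper=-1,
)

```text
t: 11.52
position: [570.3, -170.8, 123.7]
ee_rot: [1.0, 0.0, 0.001, 0.0]
wrist_force: [-0.2, 0.2, 6.8]
width: 34.6
grip_force: 59.3
```

Request:
apply_moves(
  series=[
    [[0,0,-3],0],
    [[0,0,-8],0],
  ],
)

```text
t: 11.78
position: [568.6, -170.3, 129.1]
ee_rot: [1.0, -0.0, -0.001, -0.0]
wrist_force: [0.0, 0.3, -4.2]
width: 34.8
grip_force: 60.1
```

Request:
apply_moves(
  series=[
    [[0,0,-12],0],
    [[0,0,-30],0],
    [[0,0,-48],0],
    [[0,0,-60],0],
  ],
)

```text
t: 12.28
position: [569.9, -170.6, 191.7]
ee_rot: [1.0, 0.0, 0.001, 0.0]
wrist_force: [0.2, -0.3, -3.3]
width: 34.3
grip_force: 60.2
```

Request:
apply_moves(
  series=[
    [[-2,-20,0],0],
    [[-8,-66,0],0],
    [[-14,-118,0],0],
    [[-20,-168,0],0],
    [[-22,-188,0],0],
  ],
)

```text
t: 12.9
position: [546.4, 20.5, 189.8]
ee_rot: [1.0, 0.002, -0.001, -0.0]
wrist_force: [-0.6, -0.3, -4.1]
width: 34.4
grip_force: 60.7
```

Request:
apply_moves(
  series=[
    [[0,0,0],0],
    [[0,0,20],0],
    [[0,0,42],0],
    [[0,0,58],0],
    [[0,0,66],0],
  ],
)

```text
t: 13.52
position: [546.9, 16.4, 123.1]
ee_rot: [1.0, -0.0, -0.001, 0.0]
wrist_force: [0.2, 1.1, -3.8]
width: 34.3
grip_force: 60.8
```

Request:
apply_moves(
  series=[
    [[0,0,2],0],
    [[0,0,4],0],
    [[0,0,5],0],
    [[0,0,6],0],
    [[0,0,6],0],
  ],
)

```text
t: 14.15
position: [549.1, 17.3, 120.7]
ee_rot: [1.0, 0.001, 0.002, 0.0]
wrist_force: [-0.7, -0.4, 6.1]
width: 33.9
grip_force: 61.8
```

Request:
apply_moves(
  series=[
    [[0,0,0],0],
    [[0,0,0],0],
    [[0,0,0],0],
    [[0,0,0],0],
    [[0,0,0],0],
  ],
  gripper=1,
)

```text
t: 14.78
position: [547.5, 17.4, 118.2]
ee_rot: [1.0, 0.0, -0.0, 0.0]
wrist_force: [0.2, -0.5, -0.2]
width: 85.6
grip_force: 0.0
```

Request:
apply_moves(
  series=[
    [[0,0,-10],0],
    [[0,0,-40],0],
    [[0,0,-75],0],
    [[0,0,-105],0],
    [[0,0,-120],0],
  ],
)

```text
t: 15.4
position: [548.2, 17.5, 240.7]
ee_rot: [1.0, 0.0, 0.002, -0.0]
wrist_force: [1.1, 0.2, 1.1]
width: 85.6
grip_force: 0.0
```

Request:
apply_moves(
  series=[
    [[-7,40,0],0],
    [[-16,95,0],0],
    [[-25,150,0],0],
    [[-35,205,0],0],
    [[-42,253,0],0],
  ],
)

```text
t: 16.02
position: [504.7, -237.3, 238.0]
ee_rot: [1.0, -0.0, -0.0, -0.0]
wrist_force: [0.5, 0.4, 0.2]
width: 85.5
grip_force: 0.0
```

Run:
```python
from h import *
c=manip.camera("wrist");print(np.round(manip.sense()["position"],1),manip.sense()["width"])
for t in "mill oil_bottle sauce_bottle forming_ring".split():
    for r in manip.cut_out(t,c)[:1]:
        ys,xs=np.where(r["region"]);print(t,round(r["confidence"],2),np.round(r["centre"]),xs.min(),xs.max(),ys.min(),ys.max())
for n,p in dict(headtop=(505,-237,164),tip=(505,-237,174),tip2=(508,-235,174)).items():print(n,np.round(proj(c,p)))
a=c["pixels"][100:400,0:640];b=manip.camera("scene")["pixels"][180:300,240:400]
cv2.imwrite("pics/m5.png",np.hstack([cv2.resize(a,(480,225)),cv2.resize(b,(300,225),interpolation=3)]))
```

```text
[ 503.5 -241.7  237.7] 85.74298603461243
mill 0.58 [310. 214.] 270 353 154 271
oil_bottle 0.89 [ 18. 139.] 0 46 109 167
sauce_bottle 0.84 [ 42. 295.] 0 96 251 361
forming_ring 0.64 [206. 208.] 178 252 158 232
headtop [313. 248.]
tip [313. 254.]
tip2 [309. 249.]
```

View pics/m5.png

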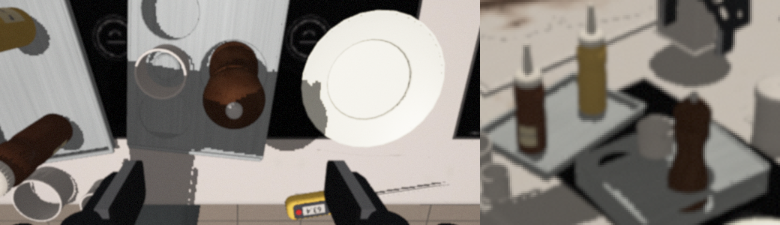

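Both bottles stand upright on the tray. The mill knob at (311,247) is centred under the tool, so I grasp its head.

Request:
apply_moves(
  series=[
    [[1,0,35],0],
    [[1,0,70],0],
    [[1,0,95],0],
    [[1,0,105],0],
    [[1,0,108],0],
  ],
)

```text
t: 16.95
position: [506.9, -235.0, 130.4]
ee_rot: [1.0, 0.001, 0.0, 0.0]
wrist_force: [0.0, 0.5, 0.5]
width: 85.3
grip_force: 0.0
```

Request:
apply_moves(
  series=[
    [[0,0,0],0],
    [[0,0,0],0],
    [[0,0,0],0],
    [[0,0,0],0],
    [[0,0,0],0],
  ],
  gripper=-1,
)

```text
t: 17.58
position: [507.4, -235.9, 131.9]
ee_rot: [1.0, 0.0, 0.001, 0.0]
wrist_force: [-1.2, 1.2, 5.8]
width: 45.8
grip_force: 61.2
```

Request:
apply_moves(
  series=[
    [[0,0,-3],0],
    [[0,0,-8],0],
  ],
)

```text
t: 17.82
position: [506.0, -235.4, 137.9]
ee_rot: [1.0, 0.0, -0.001, -0.0]
wrist_force: [0.2, 0.3, -2.3]
width: 45.8
grip_force: 61.6
```

Request:
apply_moves(
  series=[
    [[0,0,-15],0],
    [[0,0,-35],0],
    [[0,0,-55],0],
    [[0,0,-75],0],
    [[0,0,-85],0],
  ],
)

```text
t: 18.45
position: [507.1, -235.8, 225.2]
ee_rot: [1.0, 0.0, 0.001, 0.0]
wrist_force: [-0.5, -0.2, -2.0]
width: 45.7
grip_force: 61.7
```

Request:
apply_moves(
  series=[
    [[-2,-20,0],0],
    [[-6,-60,0],0],
    [[-11,-110,0],0],
    [[-15,-160,0],0],
    [[-20,-205,0],0],
  ],
)

```text
t: 19.08
position: [485.4, -28.3, 222.7]
ee_rot: [1.0, 0.0, -0.001, -0.0]
wrist_force: [0.7, -0.0, -1.4]
width: 45.5
grip_force: 62.0
```

Request:
apply_moves(
  series=[
    [[-3,-30,0],0],
    [[-3,-37,0],0],
    [[-3,-37,20],0],
    [[-3,-37,45],0],
    [[-3,-37,65],0],
  ],
)

```text
t: 19.7
position: [482.7, 6.1, 156.9]
ee_rot: [1.0, -0.0, -0.001, 0.0]
wrist_force: [-0.2, 0.2, -2.6]
width: 45.7
grip_force: 62.1
```

Request:
apply_moves(
  series=[
    [[0,0,12],0],
    [[0,0,20],0],
    [[0,0,25],0],
    [[0,0,27],0],
    [[0,0,27],0],
  ],
)

```text
t: 20.32
position: [483.7, 6.4, 131.6]
ee_rot: [1.0, 0.0, 0.0, -0.0]
wrist_force: [0.3, -0.2, -2.9]
width: 45.2
grip_force: 62.1
```

Commanded height is about 131 and contact should come near 127. Lowering slowly.

Request:
apply_moves(
  series=[
    [[0,0,2],0],
    [[0,0,3],0],
    [[0,0,4],0],
    [[0,0,4],0],
    [[0,0,4],0],
  ],
)

```text
t: 20.95
position: [484.7, 6.4, 129.0]
ee_rot: [1.0, 0.0, 0.002, 0.0]
wrist_force: [-1.3, -0.1, 6.8]
width: 45.6
grip_force: 63.0
```

Request:
apply_moves(
  series=[
    [[0,0,0],0],
    [[0,0,0],0],
    [[0,0,0],0],
    [[0,0,0],0],
    [[0,0,0],0],
  ],
  gripper=1,
)

```text
t: 21.58
position: [483.5, 6.4, 127.2]
ee_rot: [1.0, 0.0, -0.0, 0.0]
wrist_force: [-0.1, -1.1, 0.1]
width: 85.5
grip_force: 0.0
```

Request:
apply_moves(
  series=[
    [[0,0,-10],0],
    [[0,0,-35],0],
    [[0,0,-65],0],
    [[0,0,-85],0],
  ],
)

```text
t: 22.08
position: [484.1, 6.4, 214.6]
ee_rot: [1.0, 0.0, 0.001, -0.0]
wrist_force: [-0.4, -0.3, -0.2]
width: 85.2
grip_force: 0.0
```

Request:
apply_moves(
  series=[
    [[5,30,0],0],
    [[13,80,0],0],
    [[21,130,0],0],
    [[27,172,0],0],
    [[27,172,0],0],
  ],
)

```text
t: 22.7
position: [510.6, -168.1, 212.5]
ee_rot: [1.0, -0.002, -0.0, 0.0]
wrist_force: [-0.4, 0.2, 0.8]
width: 85.5
grip_force: 0.0
```

Run:
```python
from h import *
c=manip.camera("wrist");print(np.round(manip.sense()["position"],1),manip.sense()["width"])
for r in manip.cut_out("forming_ring",c)[:1]:
    ys,xs=np.where(r["region"]);print(round(r["confidence"],2),np.round(r["centre"]),xs.min(),xs.max(),ys.min(),ys.max())
for x,y in((511,-165),(514,-165),(511,-168)):print(np.round(proj(c,(x,y,82)),1))
a=c["pixels"][60:360,160:480];b=manip.camera("scene")["pixels"][180:330,240:400]
cv2.imwrite("pics/m6.png",np.hstack([cv2.resize(a,(400,375)),cv2.resize(b,(400,375),interpolation=3)]))
```

```text
[ 510.5 -166.8  212.5] 85.55221986916561
0.96 [302. 232.] 270 345 172 251
[308.3 217.6]
[308.3 213.3]
[312.8 217.6]
```

View pics/m6.png

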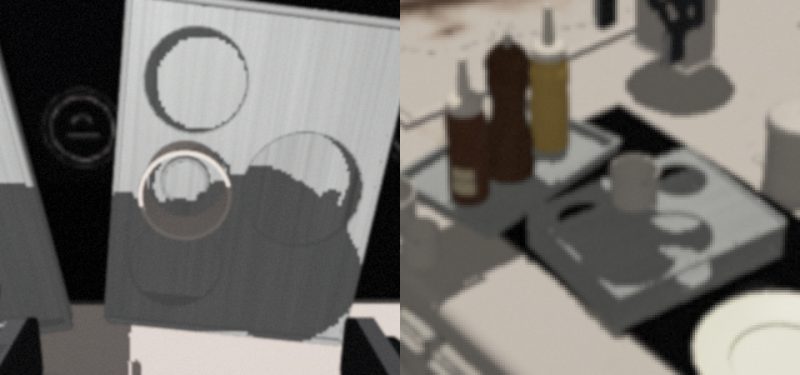

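Mill and both bottles stand upright on the tray. The ring lip, at (308,216), is on target, so I grasp the ring.

Request:
apply_moves(
  series=[
    [[1,0,45],0],
    [[1,0,90],0],
    [[1,0,125],0],
    [[1,0,145],0],
    [[1,0,151],0],
  ],
)

```text
t: 23.48
position: [511.0, -164.5, 60.5]
ee_rot: [1.0, 0.001, -0.001, -0.0]
wrist_force: [-0.5, 0.7, 0.3]
width: 85.6
grip_force: 0.0
```

Request:
apply_moves(
  series=[
    [[0,0,0],0],
    [[0,0,0],0],
    [[0,0,0],0],
    [[0,0,0],0],
    [[0,0,0],0],
  ],
  gripper=-1,
)

```text
t: 24.1
position: [512.7, -165.6, 63.1]
ee_rot: [1.0, 0.0, 0.002, 0.0]
wrist_force: [-1.6, 1.9, 6.9]
width: 48.5
grip_force: 61.7
```

Request:
apply_moves(
  series=[
    [[0,0,-5],0],
    [[0,0,-20],0],
    [[0,0,-40],0],
    [[0,0,-60],0],
  ],
)

```text
t: 24.6
position: [511.7, -165.7, 122.9]
ee_rot: [1.0, 0.0, 0.0, 0.0]
wrist_force: [0.4, -0.1, -0.4]
width: 48.5
grip_force: 61.9
```

Run:
```python
from h import *
c=manip.camera("wrist");print(np.round(manip.sense()["position"],1),manip.sense()["width"])
a=c["pixels"][100:400,160:480];b=manip.camera("scene")["pixels"][180:330,280:440]
cv2.imwrite("pics/m7.png",np.hstack([cv2.resize(a,(400,375)),cv2.resize(b,(400,375),interpolation=3)]))
```

```text
[ 513.4 -166.3  126. ] 48.5637538987754
```

View pics/m7.png

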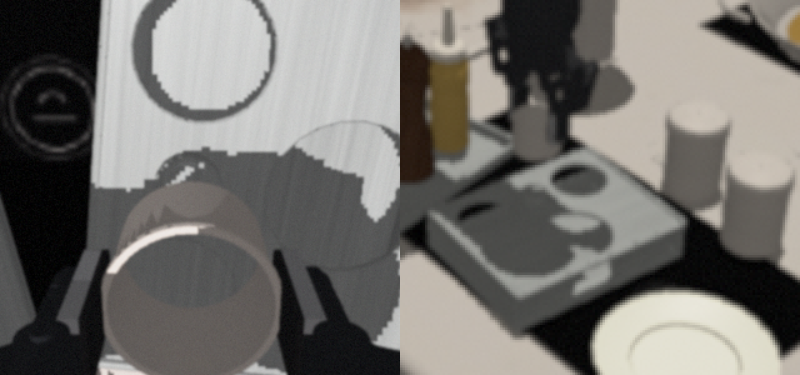

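The ring is held level. Carrying it to the plate.

Request:
apply_moves(
  series=[
    [[-3,25,0],0],
    [[-9,75,0],0],
    [[-15,130,0],0],
    [[-21,185,0],0],
    [[-25,225,0],0],
  ],
)

```text
t: 25.32
position: [485.8, -392.7, 120.9]
ee_rot: [1.0, -0.0, -0.0, -0.0]
wrist_force: [1.5, 1.0, -0.7]
width: 48.4
grip_force: 62.0
```

Request:
apply_moves(
  series=[
    [[-2,12,0],0],
    [[-2,12,15],0],
    [[-2,12,40],0],
    [[-2,12,50],0],
    [[-2,12,50],0],
  ],
)

```text
t: 25.95
position: [484.4, -401.4, 70.4]
ee_rot: [1.0, 0.001, -0.001, -0.0]
wrist_force: [0.4, -0.0, 0.9]
width: 48.4
grip_force: 62.0
```

Run:
```python
from h import *
c=manip.camera("wrist");print(np.round(manip.sense()["position"],1),manip.sense()["width"])
for r in manip.cut_out("plate",c)[:1]:
    ys,xs=np.where(r["region"]);print(round(r["confidence"],2),xs.min(),xs.max(),ys.min(),ys.max())
    k=cv2.findContours(r["region"].astype("uint8"),0,2)[0];k=max(k,key=cv2.contourArea)[:,0]
    p=np.array([ray(c,u,18)[:2] for u in k.astype(float) if 2<u[0]<637 and 2<u[1]<250])
    from scipy.optimize import least_squares
    o=least_squares(lambda q:np.hypot(p[:,0]-q[0],p[:,1]-q[1])-85,[485,-403],loss="soft_l1",f_scale=2);print(len(p),o.x,np.median(abs(o.fun)))
cv2.imwrite("pics/w8.png",c["pixels"])
```

```text
[ 485.  -402.    71.5] 48.59028942343161
0.75 144 481 86 393
248 [ 482.55829306 -401.14236991] 0.4919891528939999
```

View pics/w8.png

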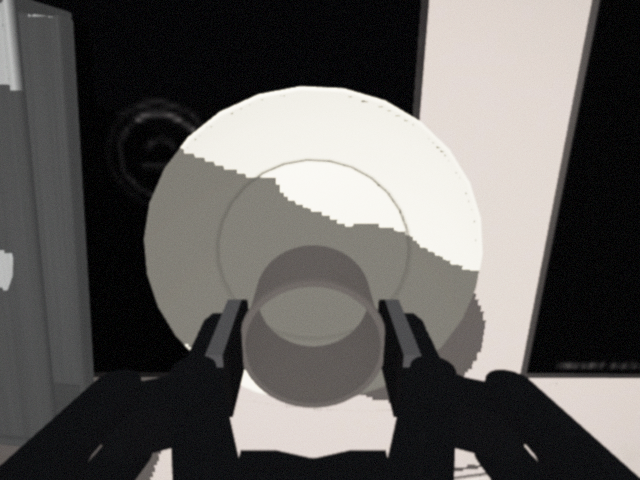

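The ring is centred over the plate: inner circle centre (314,248), ring (313,345). Lowering.

Request:
apply_moves(
  series=[
    [[-1,0,18],0],
    [[-1,0,34],0],
    [[-1,0,42],0],
    [[-1,0,46],0],
    [[-1,0,46],0],
  ],
)

```text
t: 26.68
position: [483.7, -402.7, 25.4]
ee_rot: [1.0, 0.0, 0.0, 0.0]
wrist_force: [0.5, 0.4, -0.5]
width: 48.7
grip_force: 62.0
```

Request:
apply_moves(
  series=[
    [[0,0,2],0],
    [[0,0,3],0],
    [[0,0,4],0],
    [[0,0,4],0],
    [[0,0,4],0],
  ],
)

```text
t: 27.3
position: [483.8, -402.7, 22.1]
ee_rot: [1.0, 0.0, 0.0, 0.0]
wrist_force: [-2.1, 1.6, 6.5]
width: 48.7
grip_force: 62.5
```

Request:
apply_moves(
  series=[
    [[0,0,0],0],
    [[0,0,0],0],
    [[0,0,0],0],
    [[0,0,0],0],
    [[0,0,0],0],
  ],
  gripper=0.6,
)

```text
t: 27.92
position: [483.6, -402.6, 21.2]
ee_rot: [1.0, 0.0, -0.0, -0.0]
wrist_force: [0.3, 0.2, 0.6]
width: 68.5
grip_force: 0.0
```

Request:
apply_moves(
  series=[
    [[0,0,-10],0],
    [[0,0,-40],0],
    [[0,0,-85],0],
    [[0,0,-135],0],
    [[0,0,-180],0],
  ],
)

```text
t: 28.55
position: [483.6, -402.7, 204.3]
ee_rot: [1.0, 0.0, 0.001, 0.001]
wrist_force: [0.0, -0.6, -0.1]
width: 68.3
grip_force: 0.0
```

Run:
```python
from h import *
c=manip.camera("wrist");print(np.round(manip.sense()["position"],1),manip.sense()["width"])
for p in((483.5,-402.7,41),(483.5,-402.7,5)):print(np.round(proj(c,p)))
for r in manip.cut_out("forming_ring",c)[:1]:
    ys,xs=np.where(r["region"]);print(round(r["confidence"],2),np.round(r["centre"]),xs.min(),xs.max(),ys.min(),ys.max())
a=c["pixels"][60:360,160:480];b=manip.camera("scene")["pixels"][180:360,240:440]
cv2.imwrite("pics/m9.png",np.hstack([cv2.resize(a,(400,375)),cv2.resize(b,(400,360),interpolation=3)[:375] if 0 else cv2.resize(b,(400,375),interpolation=3)]))
```

```text
[ 485.3 -404.9  211.5] 68.06550218120854
[313. 206.]
[313. 195.]
```

View pics/m9.png

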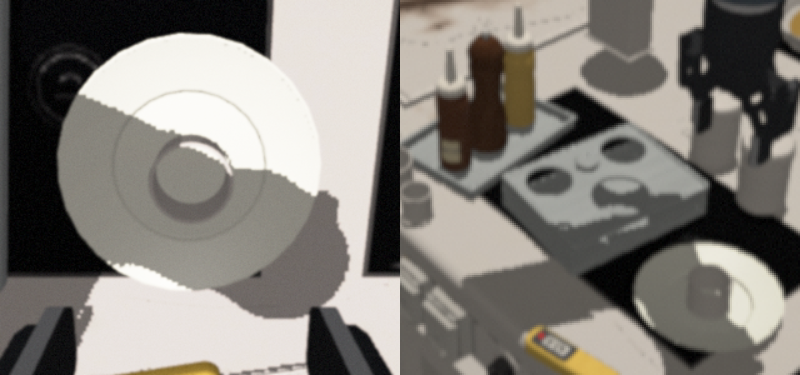

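The ring sits flat and centred on the plate. Going back for the mill.

Request:
apply_moves(
  series=[
    [[0,-20,-15],0],
    [[0,-70,-30],0],
    [[0,-125,-35],0],
    [[0,-185,-35],0],
    [[0,-245,-35],0],
  ],
  gripper=1,
)

```text
t: 29.32
position: [482.7, -155.1, 236.3]
ee_rot: [1.0, 0.0, -0.0, -0.0]
wrist_force: [1.5, 0.8, -0.3]
width: 85.2
grip_force: 0.0
```

Request:
apply_moves(
  series=[
    [[0,-60,0],0],
    [[0,-115,0],0],
    [[0,-155,0],0],
    [[0,-164,0],0],
    [[0,-164,0],0],
  ],
)

```text
t: 29.95
position: [483.0, 6.9, 236.2]
ee_rot: [1.0, 0.001, -0.0, 0.0]
wrist_force: [-0.1, -0.4, -0.8]
width: 85.9
grip_force: 0.0
```

Run:
```python
from h import *
c=manip.camera("wrist");s=manip.sense();print(np.round(s["position"],1),s["width"])
for n,p in dict(mill=(484,6.4,172),sauce=(419.5,-4.6,174),oil=(548,17.4,180)).items():print(n,np.round(proj(c,p)))
for t in "mill oil_bottle sauce_bottle".split():
    for r in manip.cut_out(t,c)[:1]:
        ys,xs=np.where(r["region"]);print(t,round(r["confidence"],2),np.round(r["centre"]),xs.min(),xs.max(),ys.min(),ys.max())
cv2.imwrite("pics/w10.png",c["pixels"][0:400])
```

```text
[483.1   6.2 236.3] 85.61595086507944
mill [314. 253.]
sauce [333. 359.]
oil [291. 130.]
mill 0.87 [315. 215.] 274 356 155 271
oil_bottle 0.91 [298. 118.] 261 331 80 154
sauce_bottle 0.96 [333. 303.] 297 358 257 363
```

View pics/w10.png

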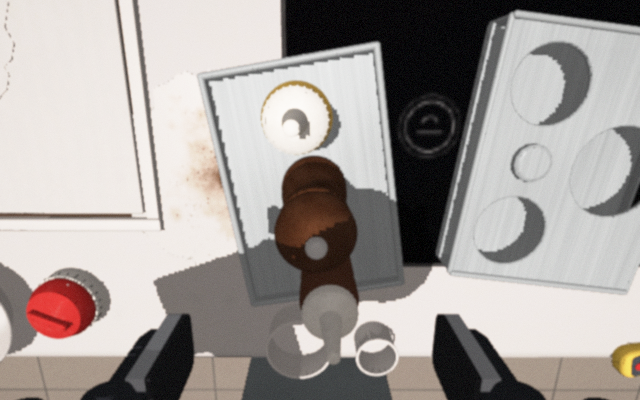

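Everything stands as predicted: mill knob (316,248), sauce tip (335,362), oil (292,127). Picking up the mill.

Request:
apply_moves(
  series=[
    [[0,0,35],0],
    [[0,0,70],0],
    [[0,0,95],0],
    [[0,0,106],0],
    [[0,0,109],0],
  ],
)

```text
t: 30.78
position: [483.6, 5.9, 127.3]
ee_rot: [1.0, -0.0, -0.0, 0.0]
wrist_force: [0.7, -0.5, 0.4]
width: 85.2
grip_force: 0.0
```

Request:
apply_moves(
  series=[
    [[0,0,0],0],
    [[0,0,0],0],
    [[0,0,0],0],
    [[0,0,0],0],
    [[0,0,0],0],
  ],
  gripper=-1,
)

```text
t: 31.4
position: [484.5, 6.7, 128.8]
ee_rot: [1.0, 0.0, 0.002, -0.0]
wrist_force: [-0.5, 2.1, 5.7]
width: 45.8
grip_force: 61.2
```

Request:
apply_moves(
  series=[
    [[0,0,-5],0],
    [[0,0,-20],0],
    [[0,0,-42],0],
    [[0,0,-62],0],
    [[0,0,-73],0],
  ],
)

```text
t: 32.02
position: [483.6, 6.5, 201.1]
ee_rot: [1.0, 0.0, 0.0, -0.0]
wrist_force: [0.1, 0.5, -2.6]
width: 45.6
grip_force: 61.8
```

Request:
apply_moves(
  series=[
    [[2,20,0],0],
    [[6,60,0],0],
    [[11,110,0],0],
    [[16,160,0],0],
    [[20,205,0],0],
  ],
)

```text
t: 32.65
position: [503.2, -200.1, 199.6]
ee_rot: [1.0, 0.0, -0.001, -0.0]
wrist_force: [1.1, 0.3, -2.7]
width: 45.7
grip_force: 62.0
```

Request:
apply_moves(
  series=[
    [[3,30,0],0],
    [[3,37,0],0],
    [[3,37,0],0],
    [[3,37,8],0],
    [[3,37,8],0],
  ],
)

```text
t: 33.28
position: [506.1, -234.5, 191.3]
ee_rot: [1.0, 0.001, -0.001, -0.0]
wrist_force: [-0.1, -0.3, -2.8]
width: 45.6
grip_force: 62.1
```

Run:
```python
from h import *
c=manip.camera("wrist");s=manip.sense();print(np.round(s["position"],1),s["width"])
b=manip.camera("scene")
a=c["pixels"][100:400,160:480];b=b["pixels"][180:360,240:440]
cv2.imwrite("pics/m11.png",np.hstack([cv2.resize(a,(400,375)),cv2.resize(b,(400,375),interpolation=3)]))
```

```text
[ 506.3 -234.7  191.8] 45.47235152318178
```

View pics/m11.png

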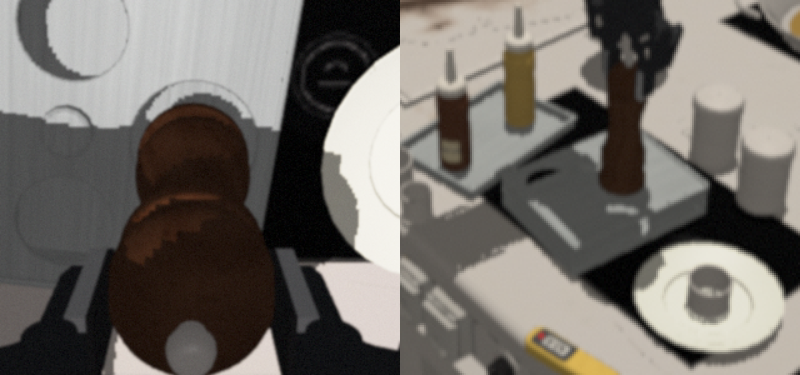

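The mill is upright above its well. My picture budget is used up, so from here I go by forces and numbers.

Request:
apply_moves(
  series=[
    [[1,0,12],0],
    [[1,0,22],0],
    [[1,0,30],0],
    [[1,0,36],0],
    [[1,0,40],0],
  ],
)

```text
t: 34.0
position: [507.5, -235.6, 151.9]
ee_rot: [1.0, 0.0, -0.0, 0.0]
wrist_force: [0.3, 0.2, -2.4]
width: 45.6
grip_force: 62.1
```

Request:
apply_moves(
  series=[
    [[0,0,8],0],
    [[0,0,14],0],
    [[0,0,18],0],
    [[0,0,20],0],
    [[0,0,21],0],
  ],
)

```text
t: 34.62
position: [508.0, -235.8, 131.9]
ee_rot: [1.0, 0.0, 0.001, 0.0]
wrist_force: [-0.4, 1.1, 3.5]
width: 45.5
grip_force: 62.8
```

Request:
apply_moves(
  series=[
    [[0,0,1],0],
    [[0,0,1],0],
    [[0,0,1],0],
  ],
)

```text
t: 35.0
position: [508.4, -235.9, 131.9]
ee_rot: [1.0, 0.0, 0.001, 0.001]
wrist_force: [-1.3, 1.1, 5.0]
width: 45.5
grip_force: 63.0
```

Request:
apply_moves(
  series=[
    [[0,0,0],0],
    [[0,0,0],0],
    [[0,0,0],0],
    [[0,0,0],0],
    [[0,0,0],0],
  ],
  gripper=1,
)

```text
t: 35.62
position: [507.6, -235.6, 130.2]
ee_rot: [1.0, 0.0, -0.0, 0.0]
wrist_force: [0.1, -0.5, 0.3]
width: 85.5
grip_force: 0.0
```

Request:
apply_moves(
  series=[
    [[0,0,-10],0],
    [[0,0,-40],0],
    [[0,0,-75],0],
    [[0,0,-100],0],
    [[0,0,-110],0],
  ],
)

```text
t: 36.25
position: [508.2, -235.9, 242.6]
ee_rot: [1.0, 0.0, 0.002, 0.0]
wrist_force: [0.4, 0.0, -0.5]
width: 85.3
grip_force: 0.0
```

Request:
apply_moves(
  series=[
    [[7,-40,0],0],
    [[16,-98,0],0],
    [[25,-156,0],0],
    [[34,-214,0],0],
    [[40,-253,0],0],
  ],
)

```text
t: 36.88
position: [547.2, 19.9, 239.7]
ee_rot: [1.0, 0.001, -0.001, -0.0]
wrist_force: [0.3, -1.0, -0.0]
width: 85.3
grip_force: 0.0
```

Run:
```python
from h import *
c=manip.camera("wrist");s=manip.sense();print(np.round(s["position"],1),s["width"])
for n,p in dict(oiltip=(548,17.4,180),oilbase=(548,17.4,2),saucetip=(419.5,-4.6,174)).items():print(n,np.round(proj(c,p)))
for t in "mill oil_bottle sauce_bottle".split():
    for r in manip.cut_out(t,c)[:1]:
        ys,xs=np.where(r["region"]);print(t,round(r["confidence"],2),np.round(r["centre"]),xs.min(),xs.max(),ys.min(),ys.max())
c=manip.camera("top")
for n,p in dict(millknob=(507,-235.5,174),ring=(484,-402.7,41)).items():print(n,np.round(proj(c,p)))
for t in "mill forming_ring".split():
    for r in manip.cut_out(t,c)[:1]:
        ys,xs=np.where(r["region"]);print(t,round(r["confidence"],2),np.round(r["centre"]),xs.min(),xs.max(),ys.min(),ys.max())
```

```text
[547.8  23.1 239.2] 85.75374975981326
oiltip [318. 256.]
oilbase [316. 183.]
saucetip [352. 442.]
mill 0.71 [609. 241.] 568 639 206 283
oil_bottle 0.9 [317. 211.] 284 349 158 261
sauce_bottle 0.56 [344. 356.] 316 371 290 445
millknob [387. 259.]
ring [454. 274.]
mill 0.69 [380. 264.] 364 398 247 277
forming_ring 0.6 [458. 276.] 440 466 263 286
```

The mill's mask in the top view matches the start, so it is back in its well. Next, the oil bottle.

Request:
apply_moves(
  series=[
    [[0,0,35],0],
    [[0,0,70],0],
    [[0,0,100],0],
    [[0,0,115],0],
    [[0,0,120],0],
  ],
)

```text
t: 37.85
position: [547.4, 16.8, 120.0]
ee_rot: [1.0, -0.0, -0.0, 0.0]
wrist_force: [0.4, -0.0, 0.8]
width: 85.4
grip_force: 0.0
```

Request:
apply_moves(
  series=[
    [[0,0,0],0],
    [[0,0,0],0],
    [[0,0,0],0],
    [[0,0,0],0],
    [[0,0,0],0],
  ],
  gripper=-1,
)

```text
t: 38.48
position: [548.4, 17.5, 121.7]
ee_rot: [1.0, 0.0, 0.001, -0.0]
wrist_force: [-0.9, 0.1, 5.6]
width: 34.4
grip_force: 59.2
```

Request:
apply_moves(
  series=[
    [[0,0,-5],0],
    [[0,0,-20],0],
    [[0,0,-42],0],
    [[0,0,-62],0],
    [[0,0,-72],0],
  ],
)

```text
t: 39.1
position: [547.8, 17.6, 193.8]
ee_rot: [1.0, 0.0, 0.001, -0.0]
wrist_force: [0.3, -1.0, -3.9]
width: 33.9
grip_force: 60.3
```

Request:
apply_moves(
  series=[
    [[2,20,0],0],
    [[8,66,0],0],
    [[14,118,0],0],
    [[19,165,0],0],
    [[22,188,0],0],
  ],
)

```text
t: 39.72
position: [568.6, -173.7, 191.0]
ee_rot: [1.0, -0.001, -0.001, 0.0]
wrist_force: [0.6, 1.1, -3.6]
width: 33.9
grip_force: 60.7
```

Request:
apply_moves(
  series=[
    [[0,0,0],0],
    [[0,0,0],0],
    [[0,0,0],0],
  ],
)

```text
t: 40.1
position: [569.4, -169.9, 192.1]
ee_rot: [1.0, 0.001, -0.0, -0.0]
wrist_force: [0.5, 0.3, -4.4]
width: 34.4
grip_force: 60.7
```

Run:
```python
from h import *
s=manip.sense();print(np.round(s["position"],1),s["width"])
c=manip.camera("wrist")
for n,p in dict(tip=(570,-170.5,250),base=(570,-170.5,72),well=(570.2,-171.3,46)).items():print(n,np.round(proj(c,p)))
for r in manip.cut_out("oil_bottle",c)[:1]:
    ys,xs=np.where(r["region"]);print(round(r["confidence"],2),np.round(r["centre"]),xs.min(),xs.max(),ys.min(),ys.max())
    for y in range(ys.min(),ys.max(),12):
        q=xs[ys==y];print(y,q.min(),q.max())
```

```text
[ 569.4 -169.9  192.1] 34.38762383959569
tip [316. 433.]
base [314. 222.]
well [315. 211.]
0.93 [314. 300.] 259 367 190 441
190 306 318
202 285 340
214 280 346
226 276 350
238 272 352
250 270 355
262 267 359
274 263 362
286 260 365
298 267 360
310 265 360
322 265 360
334 266 359
346 267 358
358 277 350
370 292 332
382 294 330
394 295 329
406 295 328
418 295 330
430 296 326
```

Request:
apply_moves(
  series=[
    [[0,1,15],0],
    [[0,1,28],0],
    [[0,1,40],0],
    [[0,1,48],0],
    [[0,1,54],0],
  ],
)

```text
t: 40.83
position: [569.5, -171.6, 137.7]
ee_rot: [1.0, 0.0, -0.0, 0.0]
wrist_force: [1.1, -0.1, -4.0]
width: 34.2
grip_force: 60.7
```

Request:
apply_moves(
  series=[
    [[0,0,6],0],
    [[0,0,10],0],
    [[0,0,12],0],
    [[0,0,13],0],
    [[0,0,14],0],
  ],
)

```text
t: 41.45
position: [570.0, -171.7, 124.8]
ee_rot: [1.0, 0.0, 0.001, 0.0]
wrist_force: [-0.9, 0.3, -0.0]
width: 34.3
grip_force: 61.1
```

Request:
apply_moves(
  series=[
    [[0,0,1],0],
    [[0,0,1],0],
    [[0,0,1],0],
  ],
)

```text
t: 41.82
position: [570.4, -171.8, 124.8]
ee_rot: [1.0, 0.0, 0.001, 0.0]
wrist_force: [-1.1, 0.6, 6.6]
width: 33.9
grip_force: 61.8
```

Request:
apply_moves(
  series=[
    [[0,0,0],0],
    [[0,0,0],0],
    [[0,0,0],0],
    [[0,0,0],0],
    [[0,0,0],0],
  ],
  gripper=1,
)

```text
t: 42.45
position: [569.6, -171.6, 123.2]
ee_rot: [1.0, 0.0, -0.0, 0.0]
wrist_force: [-0.5, 0.6, 0.3]
width: 85.2
grip_force: 0.0
```

Request:
apply_moves(
  series=[
    [[0,0,-10],0],
    [[0,0,-40],0],
    [[0,0,-75],0],
    [[0,0,-105],0],
    [[0,0,-115],0],
  ],
)

```text
t: 43.08
position: [570.4, -171.8, 241.2]
ee_rot: [1.0, 0.0, 0.002, 0.0]
wrist_force: [-0.4, 0.4, -1.1]
width: 85.4
grip_force: 0.0
```

Request:
apply_moves(
  series=[
    [[-25,-28,0],0],
    [[-65,-72,0],0],
    [[-105,-117,0],0],
    [[-138,-153,0],0],
    [[-150,-167,0],0],
  ],
)

```text
t: 43.7
position: [417.6, -3.3, 238.3]
ee_rot: [1.0, 0.001, 0.0, -0.0]
wrist_force: [0.9, -0.6, 0.6]
width: 85.5
grip_force: 0.0
```

Run:
```python
from h import *
c=manip.camera("wrist");s=manip.sense();print(np.round(s["position"],1),s["width"])
print(np.round(proj(c,(419.5,-4.6,174))))
for t in "mill oil_bottle sauce_bottle".split():
    for r in manip.cut_out(t,c)[:1]:
        ys,xs=np.where(r["region"]);print(t,round(r["confidence"],2),np.round(r["centre"]),xs.min(),xs.max(),ys.min(),ys.max())
c=manip.camera("top")
for t in "mill oil_bottle forming_ring".split():
    for r in manip.cut_out(t,c)[:1]:
        ys,xs=np.where(r["region"]);print(t,round(r["confidence"],2),np.round(r["centre"]),xs.min(),xs.max(),ys.min(),ys.max())
```

```text
[417.2  -2.8 238.4] 85.45929251686927
[316. 251.]
mill 0.82 [609.  82.] 572 639 43 119
oil_bottle 0.68 [546.  10.] 511 614 0 25
sauce_bottle 0.62 [319. 208.] 284 346 160 256
mill 0.59 [380. 262.] 365 399 247 276
oil_bottle 0.56 [350. 230.] 339 362 219 244
forming_ring 0.68 [460. 272.] 440 466 263 285
```

Request:
apply_moves(
  series=[
    [[0,0,35],0],
    [[0,0,70],0],
    [[0,0,100],0],
    [[0,0,117],0],
    [[0,0,122],0],
  ],
)

```text
t: 44.72
position: [419.0, -5.2, 115.1]
ee_rot: [1.0, -0.0, -0.001, 0.0]
wrist_force: [-0.8, 0.6, 0.3]
width: 85.3
grip_force: 0.0
```

Request:
apply_moves(
  series=[
    [[0,0,0],0],
    [[0,0,0],0],
    [[0,0,0],0],
    [[0,0,0],0],
    [[0,0,0],0],
  ],
  gripper=-1,
)

```text
t: 45.35
position: [420.4, -4.7, 117.4]
ee_rot: [1.0, 0.0, 0.001, 0.0]
wrist_force: [-0.1, -1.3, 5.7]
width: 33.5
grip_force: 59.5
```

Request:
apply_moves(
  series=[
    [[0,0,-5],0],
    [[0,0,-20],0],
    [[0,0,-42],0],
    [[0,0,-62],0],
    [[0,0,-72],0],
  ],
)

```text
t: 45.98
position: [419.5, -4.4, 188.9]
ee_rot: [1.0, 0.0, 0.0, -0.0]
wrist_force: [1.2, 0.7, -2.3]
width: 33.6
grip_force: 59.5
```

Request:
apply_moves(
  series=[
    [[3,14,0],0],
    [[11,45,0],0],
    [[20,85,0],0],
    [[30,125,0],0],
    [[36,154,0],0],
  ],
)

```text
t: 46.6
position: [455.0, -160.7, 186.9]
ee_rot: [1.0, -0.0, -0.001, -0.0]
wrist_force: [0.1, 0.2, -2.2]
width: 33.2
grip_force: 59.7
```

Request:
apply_moves(
  series=[
    [[0,0,0],0],
    [[0,0,0],0],
    [[0,0,0],0],
  ],
)

```text
t: 46.98
position: [455.3, -158.2, 188.0]
ee_rot: [1.0, 0.0, -0.0, -0.0]
wrist_force: [-0.0, -0.2, -2.0]
width: 33.3
grip_force: 59.8
```

Run:
```python
from h import *
s=manip.sense();print(np.round(s["position"],1),s["width"])
c=manip.camera("wrist")
for n,p in dict(tip=(455,-159,246),base=(455,-159,74)).items():print(n,np.round(proj(c,p)))
for r in manip.cut_out("sauce_bottle",c)[:1]:
    ys,xs=np.where(r["region"]);print(round(r["confidence"],2),np.round(r["centre"]),xs.min(),xs.max(),ys.min(),ys.max())
    for y in range(ys.min(),ys.max(),24):
        q=xs[ys==y];print(y,q.min(),q.max())
```

```text
[ 455.3 -158.2  188. ] 33.334703792347675
tip [317. 436.]
base [314. 226.]
0.91 [314. 300.] 260 364 195 440
195 303 319
219 279 346
243 273 352
267 267 358
291 261 363
315 266 359
339 267 358
363 279 344
387 294 329
411 295 328
435 299 323
```

Upright and over its well. Lowering from 188 towards about 119.

Request:
apply_moves(
  series=[
    [[0,1,15],0],
    [[0,1,28],0],
    [[0,1,40],0],
    [[0,1,48],0],
    [[0,1,54],0],
  ],
)

```text
t: 47.7
position: [455.5, -159.7, 133.7]
ee_rot: [1.0, 0.0, -0.0, 0.0]
wrist_force: [0.2, 0.3, -2.4]
width: 33.5
grip_force: 59.9
```

Request:
apply_moves(
  series=[
    [[0,0,6],0],
    [[0,0,10],0],
    [[0,0,12],0],
    [[0,0,13],0],
    [[0,0,14],0],
  ],
)

```text
t: 48.32
position: [455.7, -159.7, 120.5]
ee_rot: [1.0, 0.0, 0.0, 0.0]
wrist_force: [-0.7, 0.2, 2.5]
width: 33.5
grip_force: 60.7
```

Request:
apply_moves(
  series=[
    [[0,0,1],0],
    [[0,0,1],0],
    [[0,0,1],0],
  ],
)

```text
t: 48.7
position: [456.4, -159.9, 120.5]
ee_rot: [1.0, 0.0, 0.001, 0.0]
wrist_force: [-0.6, -0.4, 5.7]
width: 33.4
grip_force: 61.1
```

Request:
apply_moves(
  series=[
    [[0,0,0],0],
    [[0,0,0],0],
    [[0,0,0],0],
    [[0,0,0],0],
    [[0,0,0],0],
  ],
  gripper=1,
)

```text
t: 49.32
position: [455.5, -159.6, 119.2]
ee_rot: [1.0, 0.0, -0.0, 0.0]
wrist_force: [0.7, 0.1, 0.2]
width: 85.4
grip_force: 0.0
```

Request:
apply_moves(
  series=[
    [[0,0,-10],0],
    [[0,0,-40],0],
    [[0,0,-75],0],
    [[0,0,-105],0],
    [[0,0,-125],0],
  ],
)

```text
t: 49.95
position: [456.0, -159.8, 246.8]
ee_rot: [1.0, 0.0, 0.001, 0.0]
wrist_force: [0.8, 0.9, -0.6]
width: 85.5
grip_force: 0.0
```

Request:
apply_moves(
  series=[
    [[-10,-50,0],0],
    [[-20,-100,0],0],
    [[-30,-150,0],0],
    [[-30,-170,0],0],
    [[-30,-170,0],0],
  ],
)

```text
t: 50.58
position: [425.5, 11.5, 245.1]
ee_rot: [1.0, 0.002, 0.001, -0.0]
wrist_force: [0.3, -0.1, -0.1]
width: 85.4
grip_force: 0.0
```

Run:
```python
from h import *
s=manip.sense();print(np.round(s["position"],1),s["width"],s["t"])
for n in("top","scene"):
  c=manip.camera(n)
  for t in "mill oil_bottle sauce_bottle forming_ring plate timer shaker".split():
    for r in manip.cut_out(t,c)[:1]:
        ys,xs=np.where(r["region"]);print(n,t,round(r["confidence"],2),np.round(r["centre"]),xs.min(),xs.max(),ys.min(),ys.max())
```

```text
[425.5  11.5 245.1] 85.41077034537163 50.575
top mill 0.98 [382. 263.] 365 399 247 276
top sauce_bottle 0.74 [348. 286.] 333 356 276 295
top forming_ring 0.74 [460. 270.] 440 466 263 285
top plate 0.76 [451. 277.] 414 488 238 313
top timer 0.27 [360. 264.] 321 405 211 314
top shaker 0.74 [419. 186.] 399 437 168 204
scene mill 0.77 [354. 259.] 341 364 229 293
scene oil_bottle 0.68 [352. 226.] 345 362 206 233
scene sauce_bottle 0.78 [315. 251.] 307 325 223 274
scene plate 0.74 [396. 323.] 356 431 297 348
scene timer 0.91 [203. 224.] 194 214 210 232
scene shaker 0.82 [420. 260.] 408 437 241 283
```

All masks match the start, so I hand the job in.

```bash
python3 -c "
from bench import manip
print(manip.finish_job())"
```

```text
the job is handed in; nothing more can be done
None
```

The job is handed in, with no verdict shown: the ring sits flat in the middle of the plate, and the mill and both bottles are back in their own wells, upright and released, after about 51 s.

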